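Find the hidden release and open the scale's battery door

ROBOT

A 7-joint arm with a two-finger parallel gripper is mounted at the origin on a cart in front of the work surface, level with it; the furniture and walls round the work are solid. World frame = base frame: x ahead of the robot, y to its left, z up, the work surface at z = 0. Lengths are in m, angles in rad, forces in N, time in s.
With the tool pointing down it reaches from about 0.425 to 0.825 m from the base axis. Payload 3.6 kg.
Tool frame: the origin (TCP) lies on the centre line of the jaws, within the pads' length; the fingertips stand 8 mm ahead of it and the grasp point (between the pads) lies 11 mm behind it; z points along the fingers, x is the direction in which the jaws open and shut, and the axes are right-handed (so a half turn about z gives the same grasp; the last joint's range is limited). The gripper opens to 93 mm and grips with 3 to 60 N. Pads are 15 mm wide; open, the fingers measure 128 mm over their backs; the gripper's body (75 mm by 188 mm) begins 65 mm behind the grasp point.
Start: joints at [-1.272, 0.615, -0.013, 1.423, 0.008, 1.103, -0.04], TCP at [0.208, 0.616, 0.227] pointing down, gripper open.
Joint ranges: [-3.12, 3.12], [-0.3, 2.06], [-1.34, 1.32], [0.26, 2.42], [-1.36, 4.5], [0.01, 1.98], [-2.84, 2.84]. Speed limits (rad/s): [2.79, 2.79, 3.14, 3.14, 3.14, 3.14, 3.14].

INTERFACE

Orientations are given as a unit quaternion [w, x, y, z].
In Python, from rig import robot, get_image, camera_info, cut_out gives the robot as it stands. The module is installed in compiled form; this text tells all that it offers.
- The arm moves only by the shell command python3 -m jog 'ROWS' [FORCE]. ROWS is JSON, a list of rows, each an object of numbers: "gripper": the finger opening in m, from 0 to 0.093; "dx", "dy", "dz": the shift along the tool's x, y, z in m; "ax", "ay", "az": the turn, a rotation vector about the tool's x, y, z in rad. A call has 1 to 10 rows; each row shifts and turns the commanded pose from where the row before left it, along the tool's axes as they then stand; what a row does not reach is not made up. A row lasts 1/8 s, in which the tool goes at most 62.5 mm and 10.7 degrees, less where a joint would pass 70% of its speed; a pose out of reach is approached as far as the arm can. A call is refused whole if a number of a shift passes 0.0625 or a number of a turn 0.188, either way. A call with a gripper value outside its range is refused whole. The fingers move at their own pace and stop on an object; FORCE is the grip in N (left out, the last holds). Time passes only in rows, so rows that do not move let the fingers close. It gives the time, the measured TCP pose, the force and the opening at its end, in the units of the state.
- robot.state(): the state, without advancing time (a new reading comes with each control period).
- get_image(name): name is "scene" or "top"; returns the picture (480x640x3 uint8, red, green, blue); there is no depth.
- camera_info(name): a dict with "camera_matrix" (3x3 intrinsics, pixels), "xyz" and "orientation" of the camera in the world. Camera axes: x right, y down, z forward; pixel columns grow to the right and rows downward; lengths in m; the calibration is good to about 2 mm. A picture is of the moment at which its call begins. camera_info takes no time and is no camera call.
- robot.finish_job(): hands the job in, once; it reports no verdict.
Trained networks look in the newest picture that a camera, given by its name, has taken for a name from the list of things; names that differ only in an ending like _2 or _b are one class to them, and where a whole thing is asked for, a point or a joint stands for the part that bears it (a point fixed in the world has none). Each returns a list of dicts, best first, with "conf" (0 to 1); they miss things now and then, are a little off and sometimes report something else, mostly with a low value. They report only what shows in the picture. A call takes as long as a camera call.
- cut_out(camera, name): "mask" (480x640 bool, what is visible of it) and "rect" ([left, top, right, bottom] in pixels, round what is visible of it).
The state is a dict: "clock": time; "joint_pos": joint angles; "qd": joint speeds; "joint_efforts": joint torques, N m; "tcp_pos": TCP position; "orientation": TCP orientation; "wrist_force": force on the tool from outside, world axes, zero at the start; "wrist_torque": the same for the moment, N m; "grip_width": opening from 0.0 (shut) to 1.0 (fully open).
Only numpy, scipy, OpenCV 4.12 (cv2) and the standard library are available. Lean on these libraries where they do the work, as an engineer would, in place of code of your own. Each camera call takes 0.05 s, during which the arm holds its last target. There are 200 camera calls.

TASK

The kitchen scale lies face down and its battery door has to be opened: one of the six identical flush grey covers beside the door is the hidden release, the other five are solid. With the fingertips feel gently over the covers until you find the one that gives, press it down until the door springs up by itself, and then let go of it and move clear. Do not grasp anything or touch the door, and leave the things standing around where they are.

Things in the scene. Friction and masses are not known exactly. Their poses are not given: they have to be found in the camera images.
- scale: white kitchen scale, face down, fixed to the table, 170 mm (x) by 310 mm (y); origin on the table under its centre, z up. Its flat panel is 44 mm above the table. Four rubber feet, 18 mm across and 4 mm high, stand up from it at x = +-73, y = +-143 mm; the black battery door is on its -y side, the grey covers on the rest. A push of more than 50 N on anything breaks it.
- covers (a point): middle of the panel's six identical square grey covers, at panel height; each is 50x50 mm and flush, their centres lie at x = -31 or +31 mm and y = -62, 0 or +62 mm from this point along the scale's axes. Five are rigid; one, drawn anew each time and not to be told apart by eye, is the release
- release (a joint): how far the hidden release is pressed, m: 0 flush, 0.0045 fully down (tells nothing of where it is). It is a spring button that sinks straight down, gives from about 1.2 N and reaches the bottom at about 5 N; it opens the latch from about 3 mm and comes back up when let go
- door (a joint): angle of the black battery door, 90 mm (x) by 70 mm (y), rad: 0 shut and flush, 0.9 fully open with its free edge some 55 mm above the panel. Hinged along the scale's y = -60 mm, next to the covers; free edge at y = -130 mm. Held shut until the release is pressed, then its spring opens it and keeps it open. Do not touch it
- door_edge (a point): middle of the battery door's free edge, on its top face
- honey_jar: bystander, loose: glass honey jar with a grey lid, 71x71x110 mm; origin at the centre of its underside
- small_tub: bystander, loose: open white tub of rice puffs, 107x107x80 mm; origin at the centre of its underside
- spice_a: bystander, loose: spice jar with a green cap, 46x46x106 mm; origin at the centre of its underside
- spice_b: bystander, loose: spice jar with a dark brown cap, 44x44x105 mm; origin at the centre of its underside
- masking_tape: bystander, loose: roll of masking tape lying flat, 98x96x25 mm; origin at the centre of its underside

How it is judged:
By the outcome, as a careful person would: the job done as asked, in the order asked, and still so for the second after the job is handed in, with the robot touching nothing.
It also fails if it takes over 58 s, if anything falls off the work surface, if the arm or the gripper's body presses on something with over 40 N, if the wrist force passes 120 N, or if a joint passes its speed limit or range.

## Working session

There is one attempt and no reset: what is moved stays moved. The work goes in short steps, Python scripts to look and compute and a shell command to move; the robot and the scene stay as the last step left them, time stands still between calls to the robot, and variables do not carry over. Pictures are saved under pics/ and viewed, on a budget of 10 in all, crops included, one or two more only if the job needs it, and the job is handed in when it is done.

```bash
mkdir -p pics
cat > h.py <<'E'
import numpy as np, cv2
from rig import robot,get_image,camera_info,cut_out
from scipy.spatial.transform import Rotation as R
def cam(n):
    c=camera_info(n);K=np.array(c["camera_matrix"]);q=c["orientation"]
    return K,np.array(c["xyz"]),R.from_quat([q[1],q[2],q[3],q[0]]).as_matrix()
def ray(n,uv,z):
    K,p,M=cam(n);uv=np.atleast_2d(uv).astype(float)
    d=(M@np.linalg.inv(K)@np.c_[uv,np.ones(len(uv))].T).T
    return p+d*((z-p[2])/d[:,2])[:,None]
def proj(n,P):
    K,p,M=cam(n);c=(np.atleast_2d(P)-p)@M;u=(K@c.T).T
    return u[:,:2]/u[:,2:]
E
python3 - <<'E'
from h import *
for n in("top","scene"):
    cv2.imwrite(f"pics/{n}0.png",get_image(n)[:,:,::-1]);print(n,camera_info(n))
    for o in("scale","covers","door","honey_jar","small_tub","spice_a","masking_tape"):
        for r in cut_out(n,o)[:2]:
            m=r["mask"].astype(np.uint8);c=np.argwhere(m).mean(0)[::-1] if m.any() else None
            print(n,o,round(r["conf"],2),r["rect"],c,cv2.minAreaRect(np.argwhere(m)[:,::-1].astype(np.int32)) if m.any() else "")
print(robot.state())
E
```

```text
top {'camera_matrix': array([[470.35103292,   0.        , 326.56344398],
       [  0.        , 470.35103292, 239.54247333],
       [  0.        ,   0.        ,   1.        ]]), 'xyz': array([ 0.44495596, -0.02945505,  1.1265937 ]), 'orientation': array([ 0.02634166, -0.70415098,  0.70953089, -0.00659007])}
top scale 0.9 [267.4, 163.5, 414.5, 273.7] [346.08759419 219.26224435] ((340.1689758300781, 217.67970275878906), (135.01300048828125, 76.06465911865234), 16.50436019897461)
top covers 0.83 [266.4, 167.2, 417.3, 273.3] [346.52539618 219.73709874] ((340.01837158203125, 217.60549926757812), (135.43663024902344, 76.43452453613281), 16.69924545288086)
top covers 0.7 [332.2, 221.3, 360.5, 246.8] [346.57142857 232.83258929] ((346.3678894042969, 232.96226501464844), (21.840328216552734, 21.15352439880371), 15.945395469665527)
top door 0.61 [361.3, 209.6, 400.8, 251.0] [379.82118056 228.64236111] ((379.7752685546875, 228.58258056640625), (29.979965209960938, 38.79196548461914), 16.69924545288086)
top honey_jar 0.62 [163.8, 266.8, 207.6, 298.0] [185.84922575 279.28117359] ((185.5, 279.5), (3
[... 2340 characters left out ...]
1.2715076 ,  0.61488275, -0.01259476,  1.42338955,  0.00810136,
        1.1033862 , -0.0404069 ]), 'qd': array([-5.63756457e-05, -1.19614696e-03,  1.24773900e-03,  1.71986716e-03,
       -7.42633813e-04, -3.49684760e-04, -2.06121577e-04]), 'joint_efforts': array([-2.31246395e-04, -4.58774400e+01,  2.09038700e-01, -1.66027933e+01,
       -6.10700715e-02,  1.31224169e-02,  5.56265263e-05]), 'tcp_pos': array([0.20801071, 0.61579764, 0.22665491]), 'orientation': array([-8.34428625e-06,  8.12411882e-01,  5.83083986e-01, -1.61242266e-05]), 'wrist_force': array([ 0.35591372, -0.50201936,  0.18812893]), 'wrist_torque': array([-0.03601019,  0.02985895, -0.04606622]), 'grip_width': 1.0009031423757961}
```

View pics/top0.png

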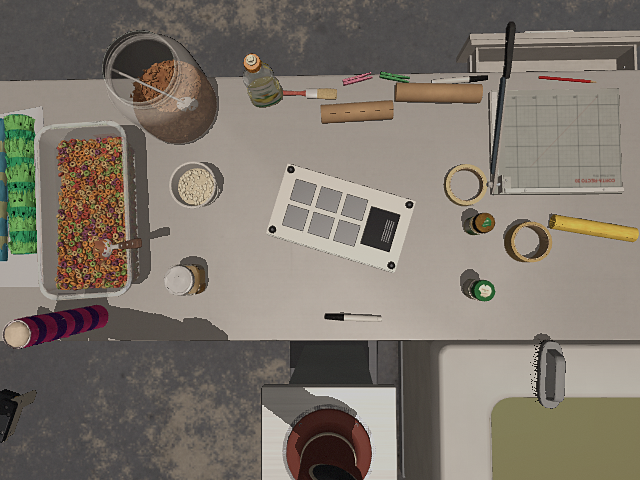

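View pics/scene0.png

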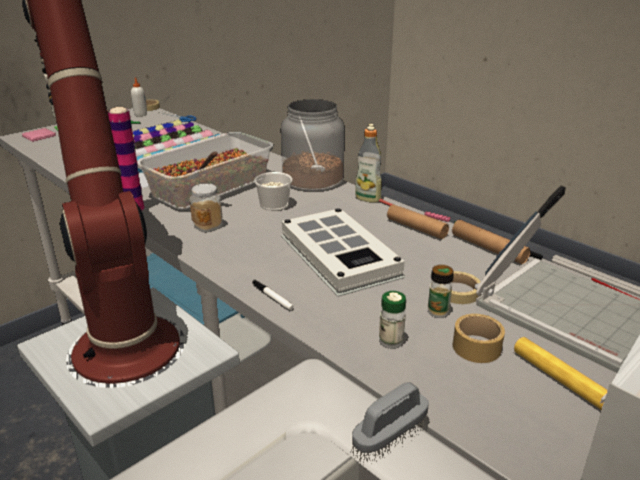

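Run:
```python
from h import *
from scipy.optimize import least_squares
im=cv2.imread("pics/top0.png");g=cv2.cvtColor(im,cv2.COLOR_BGR2GRAY).astype(float)
roi=np.zeros_like(g,np.uint8);cv2.fillConvexPoly(roi,np.array([[288,162],[416,200],[394,273],[265,234]]),1)
m=((g<190)&(g>90)&(roi>0)).astype(np.uint8);m=cv2.erode(m,np.ones((3,3)))
n,l,s,c=cv2.connectedComponentsWithStats(m)
C=[c[i] for i in range(1,n) if s[i,4]>150]; print([(s[i],c[i].round(1)) for i in range(1,n) if s[i,4]>30])
f=[]
for u,v in((291,169),(410,204),(272,229),(392,266)):
    w=np.clip(120-g[v-6:v+7,u-6:u+7],0,None);y,x=np.mgrid[v-6:v+7,u-6:u+7];f.append([(w*x).sum()/w.sum(),(w*y).sum()/w.sum()])
F=ray("top",f,.048);print(F.round(4))
loc=np.array([[73,143],[73,-143],[-73,143],[-73,-143]])/1e3
res=least_squares(lambda p:((loc@np.array([[np.cos(p[2]),np.sin(p[2])],[-np.sin(p[2]),np.cos(p[2])]])+p[:2])-F[:,:2]).ravel(),[.5,0,-.3])
x,y,t=res.x;print("scale",x,y,np.degrees(t),res.fun.round(4))
P=ray("top",C,.044)[:,:2];Rm=np.array([[np.cos(t),-np.sin(t)],[np.sin(t),np.cos(t)]])
print(P.round(4),((P-[x,y])@Rm).round(4))
print("tub,jar",ray("top",[193,185],.08),ray("top",[178,280],.11),ray("top",[484,223],.106),ray("top",[483,289],.105))
```

```text
[(array([291, 180,  24,  24, 351], dtype=int32), array([302.8, 191.6])), (array([317, 188,  23,  23, 356], dtype=int32), array([328.2, 199.3])), (array([342, 196,  24,  23, 356], dtype=int32), array([354. , 206.9])), (array([283, 206,  24,  23, 358], dtype=int32), array([294.8, 217.3])), (array([309, 214,  24,  24, 367], dtype=int32), array([320.6, 224.8])), (array([334, 221,  24,  24, 363], dtype=int32), array([346.1, 232.6]))]
[[ 0.6598  0.0828  0.048 ]
 [ 0.5752 -0.1888  0.048 ]
 [ 0.5207  0.126   0.048 ]
 [ 0.4361 -0.1458  0.048 ]]
scale 0.547958674388879 -0.031461636974386094 -17.28077044851365 [ 0.0004  0.0006 -0.     -0.0009  0.      0.0007 -0.0004 -0.0005]
[[ 0.6074  0.055 ]
 [ 0.5887 -0.0037]
 [ 0.5704 -0.0633]
 [ 0.5478  0.0738]
 [ 0.5298  0.0142]
 [ 0.5113 -0.0445]] [[ 0.031   0.1002]
 [ 0.0307  0.0386]
 [ 0.0309 -0.0237]
 [-0.0314  0.1005]
 [-0.0309  0.0382]
 [-0.0312 -0.0233]]
tub,jar [[0.61968043 0.30055026 0.08      ]] [[0.40703823 0.32267344 0.11      ]] [[ 0.52554949 -0.34094458  0.106     ]] [[ 0.38374123 -0.33594927  0.105     ]]
```

```bash
python3 - <<'E'
from h import *
for z in(.2,.25,.28,.3,.32,.34): print(z,ray("top",[18,334],z)[0].round(3),proj("scene",ray("top",[18,334],z))[0].round(0))
print("base",ray("top",[100,318],0),proj("scene",ray("top",[100,318],0)))
for z in(.1,.2,.3): print("bigjar rim",z,proj("scene",ray("top",[145,70],z)), ray("top",[145,70],z))
E
python3 -c "
import cv2;i=cv2.imread('pics/scene0.png')[60:280,0:330];cv2.imwrite('pics/c.png',cv2.resize(i,None,fx=2.4,fy=2.4,interpolation=3))"
```

```text
0.2 [0.305 0.612 0.2  ] [109. 137.]
0.25 [0.313 0.578 0.25 ] [114. 122.]
0.28 [0.317 0.557 0.28 ] [118. 112.]
0.3 [0.32  0.543 0.3  ] [120. 105.]
0.32 [0.323 0.529 0.32 ] [122.  99.]
0.34 [0.326 0.515 0.34 ] [125.  92.]
base [[0.31262381 0.55000375 0.        ]] [[133.14727131 209.92578316]]
bigjar rim 0.1 [[313.7411784  142.51254836]] [[0.87782885 0.40470816 0.1       ]]
bigjar rim 0.2 [[313.01307445 117.31119634]] [[0.83566291 0.36241653 0.2       ]]
bigjar rim 0.3 [[312.1990951   89.13749915]] [[0.79349697 0.3201249  0.3       ]]
```

View pics/c.png

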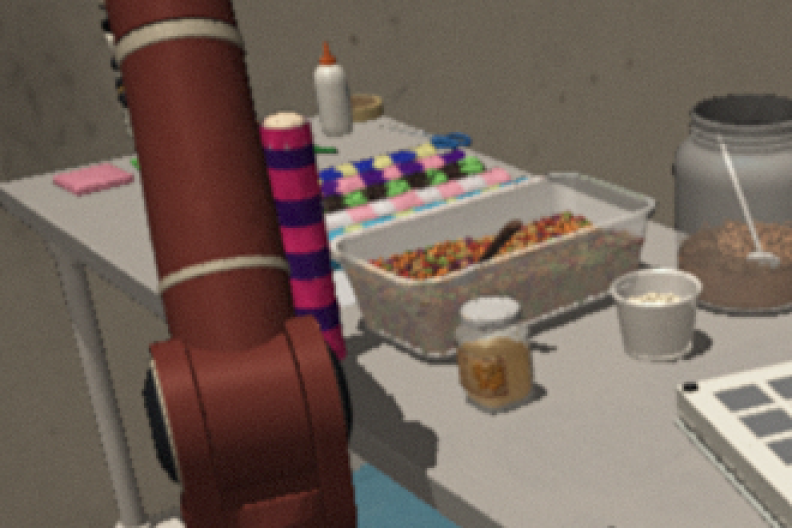

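```bash
python3 -m jog '[{"dz":-0.05,"gripper":0.0},{"dz":-0.06,"gripper":0.0},{"dz":-0.06,"gripper":0.0},{"gripper":0.0}]' 5
```

```text
schema error: expected keys gripper, dx, dy, dz, ax, ay, az
```

```bash
python3 -m jog '[{"gripper":0,"dx":0,"dy":0,"dz":-0.05,"ax":0,"ay":0,"az":0},{"gripper":0,"dx":0,"dy":0,"dz":-0.06,"ax":0,"ay":0,"az":0},{"gripper":0,"dx":0,"dy":0,"dz":-0.06,"ax":0,"ay":0,"az":0},{"gripper":0,"dx":0,"dy":0,"dz":0,"ax":0,"ay":0,"az":0}]' 5
```

```text
clock: 1.3
tcp_pos: [0.2087, 0.6177, 0.4032]
orientation: [-0.004, 0.812, 0.583, 0.005]
wrist_force: [-0.1, 0.4, 0.5]
grip_width: 0.618
```

```bash
python3 -m jog '[{"gripper":0,"dx":-0.02,"dy":0.025,"dz":0,"ax":0,"ay":0,"az":0},{"gripper":0,"dx":-0.037,"dy":0.045,"dz":0,"ax":0,"ay":0,"az":0},{"gripper":0,"dx":-0.037,"dy":0.045,"dz":0,"ax":0,"ay":0,"az":0},{"gripper":0,"dx":-0.037,"dy":0.045,"dz":0,"ax":0,"ay":0,"az":0},{"gripper":0,"dx":-0.037,"dy":0.045,"dz":0,"ax":0,"ay":0,"az":0},{"gripper":0,"dx":-0.037,"dy":0.045,"dz":0,"ax":0,"ay":0,"az":0},{"gripper":0,"dx":-0.037,"dy":0.045,"dz":0,"ax":0,"ay":0,"az":0},{"gripper":0,"dx":-0.037,"dy":0.045,"dz":0,"ax":0,"ay":0,"az":0},{"gripper":0,"dx":-0.037,"dy":0.045,"dz":0,"ax":0,"ay":0,"az":0},{"gripper":0,"dx":-0.02,"dy":0.025,"dz":0,"ax":0,"ay":0,"az":0}]'
python3 - <<'E'
from h import *
s=robot.state();q=s["orientation"];M=R.from_quat([q[1],q[2],q[3],q[0]]).as_matrix()
print(s["tcp_pos"],M.round(3),M.T@(np.array([.5478,.0738,.075])-s["tcp_pos"]))
E
```

```text
clock: 2.55
tcp_pos: [0.4899, 0.1624, 0.3958]
orientation: [0.001, 0.814, 0.581, -0.001]
wrist_force: [0.5, 0.3, -0.4]
grip_width: 0.007
[0.48985298 0.16240015 0.3957696 ] [[ 0.325  0.946 -0.001]
 [ 0.946 -0.325 -0.002]
 [-0.002 -0.    -1.   ]] [-0.06429014  0.0836746   0.32088365]
```

```bash
python3 -m jog '[{"gripper":0,"dx":-0.032,"dy":0.042,"dz":0,"ax":0,"ay":0,"az":-0.03},{"gripper":0,"dx":-0.032,"dy":0.042,"dz":0.02,"ax":0,"ay":0,"az":0},{"gripper":0,"dx":0,"dy":0,"dz":0.06,"ax":0,"ay":0,"az":0},{"gripper":0,"dx":0,"dy":0,"dz":0.06,"ax":0,"ay":0,"az":0},{"gripper":0,"dx":0,"dy":0,"dz":0.06,"ax":0,"ay":0,"az":0},{"gripper":0,"dx":0,"dy":0,"dz":0.06,"ax":0,"ay":0,"az":0},{"gripper":0,"dx":0,"dy":0,"dz":0.045,"ax":0,"ay":0,"az":0},{"gripper":0,"dx":0,"dy":0,"dz":0,"ax":0,"ay":0,"az":0},{"gripper":0,"dx":0,"dy":0,"dz":0,"ax":0,"ay":0,"az":0}]'
cat > st.py <<'E'
from h import *
s=robot.state();q=s["orientation"];M=R.from_quat([q[1],q[2],q[3],q[0]]).as_matrix()
print(s["tcp_pos"].round(4),s["wrist_force"].round(2),M.round(3)[0])
for n,p in dict(A=(.6074,.055),B=(.5887,-.0037),C=(.5704,-.0633),D=(.5478,.0738),E=(.5298,.0142),F=(.5113,-.0445)).items():
    print(n,(M.T@(np.array([*p,.052])-s["tcp_pos"])).round(4))
E
python3 st.py
python3 - <<'E'
from h import *
cv2.imwrite("pics/s1.png",cv2.resize(get_image("scene")[150:330,220:460,::-1],None,fx=3,fy=3,interpolation=3))
E
```

```text
clock: 3.68
tcp_pos: [0.5503, 0.0796, 0.0929]
orientation: [0.001, 0.804, 0.595, 0.001]
wrist_force: [0.1, -0.2, 1.0]
grip_width: 0.006
[0.5503 0.0796 0.0929] [ 0.08 -0.15  0.96] [0.292 0.957 0.002]
A [-0.0069  0.0617  0.041 ]
B [-0.0685  0.0609  0.041 ]
C [-0.1309  0.0608  0.0409]
D [-0.0063 -0.0008  0.0409]
E [-0.0686 -0.0006  0.0408]
F [-0.1301 -0.0012  0.0408]
```

View pics/s1.png

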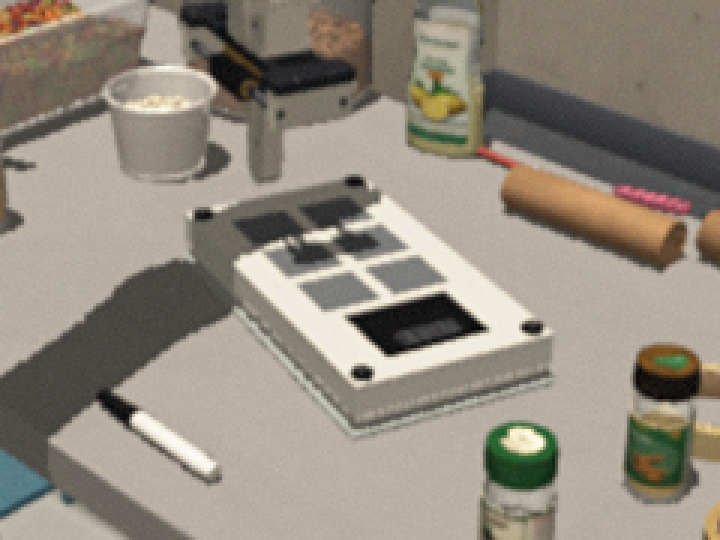

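```bash
python3 -m jog '[{"gripper":0,"dx":-0.006,"dy":-0.001,"dz":0.02,"ax":0,"ay":0,"az":0},{"gripper":0,"dx":0,"dy":0,"dz":0.014,"ax":0,"ay":0,"az":0},{"gripper":0,"dx":0,"dy":0,"dz":0,"ax":0,"ay":0,"az":0},{"gripper":0,"dx":0,"dy":0,"dz":0,"ax":0,"ay":0,"az":0},{"gripper":0,"dx":0,"dy":0,"dz":0,"ax":0,"ay":0,"az":0}]'; python3 st.py|head -1;  python3 -m jog '[{"gripper":0,"dx":0,"dy":0,"dz":0.002,"ax":0,"ay":0,"az":0},{"gripper":0,"dx":0,"dy":0,"dz":0.002,"ax":0,"ay":0,"az":0},{"gripper":0,"dx":0,"dy":0,"dz":0,"ax":0,"ay":0,"az":0}]';python3 st.py|head -1; python3 -m jog '[{"gripper":0,"dx":0,"dy":0,"dz":0.002,"ax":0,"ay":0,"az":0},{"gripper":0,"dx":0,"dy":0,"dz":0,"ax":0,"ay":0,"az":0}]';python3 st.py|head -1
```

```text
clock: 4.35
tcp_pos: [0.5472, 0.0744, 0.0583]
orientation: [0.0, 0.804, 0.595, 0.001]
wrist_force: [0.4, 0.7, -0.1]
grip_width: 0.004
[0.5472 0.0744 0.0583] [ 0.45  0.66 -0.1 ] [0.291 0.957 0.001]
clock: 4.72
tcp_pos: [0.5464, 0.0742, 0.0534]
orientation: [-0.0, 0.804, 0.595, -0.0]
wrist_force: [-0.8, 0.1, -0.5]
grip_width: 0.01
[0.5464 0.0742 0.0534] [-0.8   0.08 -0.51] [ 0.291  0.957 -0.001]
clock: 4.97
tcp_pos: [0.5467, 0.0742, 0.0524]
orientation: [0.0, 0.804, 0.595, 0.0]
wrist_force: [-1.0, -0.3, 4.8]
grip_width: 0.008
[0.5467 0.0742 0.0524] [-1.01 -0.29  4.84] [0.292 0.957 0.   ]
```

```bash
python3 -m jog '[{"gripper":0,"dx":0,"dy":0,"dz":0.001,"ax":0,"ay":0,"az":0},{"gripper":0,"dx":0,"dy":0,"dz":0,"ax":0,"ay":0,"az":0}]'; python3 -m jog '[{"gripper":0,"dx":0,"dy":0,"dz":-0.008,"ax":0,"ay":0,"az":0},{"gripper":0,"dx":-0.031,"dy":0,"dz":0,"ax":0,"ay":0,"az":0},{"gripper":0,"dx":-0.031,"dy":0,"dz":0,"ax":0,"ay":0,"az":0},{"gripper":0,"dx":0,"dy":0,"dz":0,"ax":0,"ay":0,"az":0},{"gripper":0,"dx":0,"dy":0,"dz":0,"ax":0,"ay":0,"az":0}]'; python3 st.py
```

```text
clock: 5.22
tcp_pos: [0.5468, 0.0742, 0.0523]
orientation: [-0.0, 0.804, 0.595, 0.0]
wrist_force: [-2.7, 0.3, 10.8]
grip_width: 0.005
clock: 5.85
tcp_pos: [0.529, 0.0159, 0.0587]
orientation: [-0.0, 0.803, 0.595, 0.0]
wrist_force: [0.6, 0.8, -0.8]
grip_width: 0.002
[0.529  0.0159 0.0587] [ 0.64  0.8  -0.82] [0.291 0.957 0.001]
A [0.0602 0.0637 0.0068]
B [-0.0014  0.0628  0.0067]
C [-0.0637  0.0627  0.0066]
D [0.0609 0.0012 0.0068]
E [-0.0014  0.0013  0.0067]
F [-0.0629  0.0006  0.0066]
```

```bash
python3 -m jog '[{"gripper":0,"dx":-0.001,"dy":0.001,"dz":0.004,"ax":0,"ay":0,"az":0},{"gripper":0,"dx":0,"dy":0,"dz":0.002,"ax":0,"ay":0,"az":0},{"gripper":0,"dx":0,"dy":0,"dz":0.001,"ax":0,"ay":0,"az":0},{"gripper":0,"dx":0,"dy":0,"dz":0,"ax":0,"ay":0,"az":0}]'; python3 -m jog '[{"gripper":0,"dx":0,"dy":0,"dz":0.001,"ax":0,"ay":0,"az":0},{"gripper":0,"dx":0,"dy":0,"dz":0,"ax":0,"ay":0,"az":0}]'
```

```text
clock: 6.35
tcp_pos: [0.5294, 0.0146, 0.0524]
orientation: [-0.0, 0.803, 0.596, 0.0]
wrist_force: [-1.9, 0.8, 6.5]
grip_width: 0.011
clock: 6.6
tcp_pos: [0.5294, 0.0146, 0.0523]
orientation: [-0.0, 0.803, 0.596, 0.001]
wrist_force: [-3.2, 0.7, 14.1]
grip_width: 0.002
```

E is rigid. Next F.

```bash
python3 -m jog '[{"gripper":0,"dx":0,"dy":0,"dz":-0.008,"ax":0,"ay":0,"az":0},{"gripper":0,"dx":-0.031,"dy":0,"dz":0,"ax":0,"ay":0,"az":0},{"gripper":0,"dx":-0.031,"dy":0,"dz":0,"ax":0,"ay":0,"az":0},{"gripper":0,"dx":0,"dy":0,"dz":0,"ax":0,"ay":0,"az":0},{"gripper":0,"dx":0,"dy":0,"dz":0,"ax":0,"ay":0,"az":0}]'; python3 st.py; python3 -m jog '[{"gripper":0,"dx":0,"dy":0,"dz":0.004,"ax":0,"ay":0,"az":0},{"gripper":0,"dx":0,"dy":0,"dz":0.002,"ax":0,"ay":0,"az":0},{"gripper":0,"dx":0,"dy":0,"dz":0.001,"ax":0,"ay":0,"az":0},{"gripper":0,"dx":0,"dy":0,"dz":0,"ax":0,"ay":0,"az":0}]'
```

```text
clock: 7.22
tcp_pos: [0.5116, -0.0444, 0.0586]
orientation: [-0.0, 0.803, 0.596, 0.0]
wrist_force: [0.7, 0.5, -0.5]
grip_width: 0.007
[ 0.5116 -0.0444  0.0586] [ 0.74  0.55 -0.54] [0.29  0.957 0.   ]
A [0.123  0.0628 0.0067]
B [0.0614 0.062  0.0066]
C [-0.001   0.0618  0.0066]
D [0.1236 0.0003 0.0067]
E [0.0614 0.0004 0.0066]
F [-0.0002 -0.0002  0.0066]
clock: 7.72
tcp_pos: [0.5112, -0.0452, 0.0516]
orientation: [-0.0, 0.803, 0.596, 0.0]
wrist_force: [-0.2, 1.3, 1.2]
grip_width: 0.002
```

```bash
python3 -m jog '[{"gripper":0,"dx":0,"dy":0,"dz":0.001,"ax":0,"ay":0,"az":0},{"gripper":0,"dx":0,"dy":0,"dz":0.001,"ax":0,"ay":0,"az":0},{"gripper":0,"dx":0,"dy":0,"dz":0,"ax":0,"ay":0,"az":0}]'; python3 -m jog '[{"gripper":0,"dx":0,"dy":0,"dz":0.001,"ax":0,"ay":0,"az":0},{"gripper":0,"dx":0,"dy":0,"dz":0.001,"ax":0,"ay":0,"az":0},{"gripper":0,"dx":0,"dy":0,"dz":0,"ax":0,"ay":0,"az":0}]'
python3 - <<'E'
from h import *
cv2.imwrite("pics/s2.png",cv2.resize(get_image("scene")[150:330,220:460,::-1],None,fx=3,fy=3,interpolation=3))
E
```

```text
clock: 8.1
tcp_pos: [0.5113, -0.0454, 0.0498]
orientation: [-0.0, 0.804, 0.595, 0.0]
wrist_force: [-0.3, 1.0, 3.8]
grip_width: 0.005
clock: 8.48
tcp_pos: [0.5113, -0.0454, 0.0478]
orientation: [-0.0, 0.804, 0.595, 0.0]
wrist_force: [-0.2, 2.4, 5.0]
grip_width: 0.004
```

View pics/s2.png

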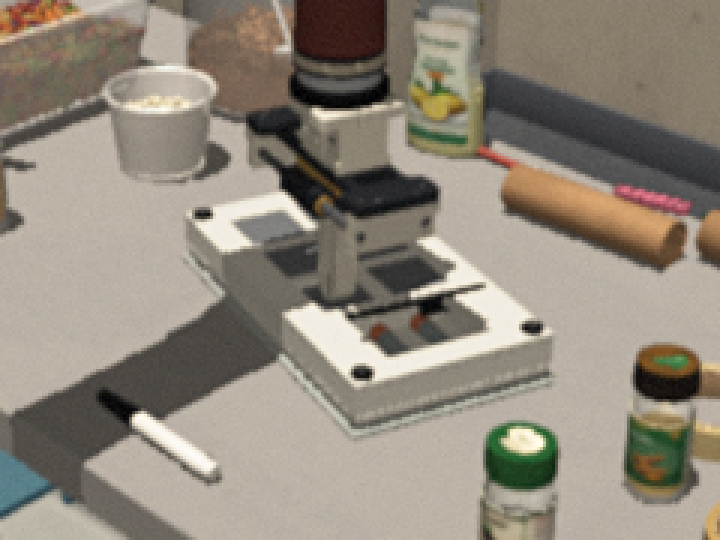

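The picture shows the door up, seen edge-on at about (415,300), with the batteries visible below it. I'll let go straight up.

```bash
python3 -m jog '[{"gripper":0,"dx":0,"dy":0,"dz":-0.006,"ax":0,"ay":0,"az":0},{"gripper":0,"dx":0,"dy":0,"dz":-0.03,"ax":0,"ay":0,"az":0},{"gripper":0,"dx":0,"dy":0,"dz":-0.05,"ax":0,"ay":0,"az":0},{"gripper":0,"dx":0,"dy":0,"dz":-0.05,"ax":0,"ay":0,"az":0},{"gripper":0,"dx":0.03,"dy":0,"dz":-0.04,"ax":0,"ay":0,"az":0},{"gripper":0,"dx":0.05,"dy":0,"dz":0,"ax":0,"ay":0,"az":0},{"gripper":0,"dx":0.05,"dy":0,"dz":0,"ax":0,"ay":0,"az":0},{"gripper":0,"dx":0.03,"dy":0,"dz":0,"ax":0,"ay":0,"az":0},{"gripper":0,"dx":0,"dy":0,"dz":0,"ax":0,"ay":0,"az":0},{"gripper":0,"dx":0,"dy":0,"dz":0,"ax":0,"ay":0,"az":0}]'
python3 - <<'E'
from h import *
a=get_image("scene")[:,:,::-1];b=get_image("top")[:,:,::-1]
cv2.imwrite("pics/s3.png",np.vstack([cv2.resize(a[140:360,180:500],(640,300)),cv2.resize(b[140:320,140:510],(640,300))]))
E
```

```text
clock: 9.78
tcp_pos: [0.5574, 0.1048, 0.2233]
orientation: [0.001, 0.804, 0.594, -0.001]
wrist_force: [-0.0, -1.0, 0.3]
grip_width: 0.008
```

View pics/s3.png

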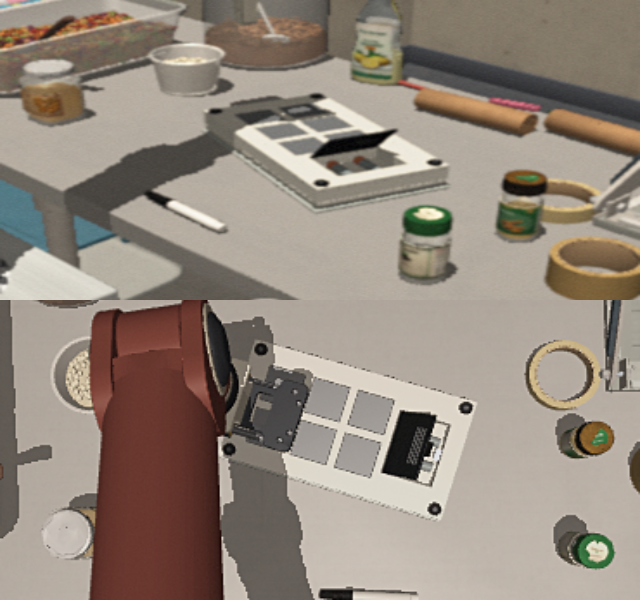

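The door is open, the gripper is well clear and the bystanders look unmoved.

```bash
python3 -c "
from rig import robot
print(robot.state()['wrist_force']);robot.finish_job()"
```

```text
[-0.04578624 -1.00890674 -0.08686749]
the job is handed in; nothing more can be done
```

The battery door is open and the job is handed in. The release was the cover on the scale's −x side, next to the door.

- **Feeling the covers:** I used closed fingertips and tried three covers. The first two were rigid, at 11 N and 14 N with no sinking.
- **Pressing:** The third gave way at about 1.2 N. It was down about 4.5 mm at 5 N when the picture showed the door up. I then let go straight up and moved clear.
- **Last checks:** The last pictures show the door standing open, nothing touching the scale, and the things around it apparently where they were. The fingertips were about 17 cm above the panel. The wrist force was about 1 N, the size of the scatter I saw with nothing touched. The clock read about 10 s.

No check failed or disagreed. I judged the bystanders by eye and did not measure their positions again.

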